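# Sweep the walnut shells into the crumb pan

### The job

With the fingertips, sweep the three walnut shell halves across the counter and through the open side of the low steel crumb pan, until each lies wholly inside the pan's edges. Only push them along the surface, never pinch, lift or carry one, and leave the cups, the mortar and the bottle where they stand.

Things in the scene. Friction and masses are not known exactly. Their poses are not given: they have to be found in the camera images.
- pan: low steel crumb pan fixed to the counter, 210 (x) by 130 mm (y); walls 35 mm high, 5 mm thick at both x ends and at the back (-y); its +y side, towards the shells, is open. Side walls end at y = +50 mm. Floor 2.5 mm thick, sloping down to the counter from y = +45 to +65 mm. A shell is wholly inside with its centre at y below +46 mm. Origin: centre of the footprint at counter height; z up
- shell1: half a walnut shell, loose, lying dome up on the counter in front of the pan's open side: round, 38 mm across, 18 mm high, about 12 g, its lowest 6 mm upright-sided and the dome rounded above that. Origin: centre of its flat underside; z up. All three shells are alike; it slides easily and does not roll while it lies flat
- shell2: half a walnut shell, loose, lying dome up on the counter in front of the pan's open side: round, 38 mm across, 18 mm high, about 12 g, its lowest 6 mm upright-sided and the dome rounded above that. Origin: centre of its flat underside; z up. All three shells are alike; it slides easily and does not roll while it lies flat
- shell3: half a walnut shell, loose, lying dome up on the counter in front of the pan's open side: round, 38 mm across, 18 mm high, about 12 g, its lowest 6 mm upright-sided and the dome rounded above that. Origin: centre of its flat underside; z up. All three shells are alike; it slides easily and does not roll while it lies flat
- cup1: a white footed coffee cup with a thin gilt rim and one handle at its own +y, 64 mm across, 58 mm high, handle reaching 56 mm from the axis, loose, to be left alone; it stands behind the shells, on the side away from the pan. Origin: centre of its underside
- cup2: a white footed coffee cup with a thin gilt rim and one handle at its own +y, 64 mm across, 58 mm high, handle reaching 56 mm from the axis, loose, to be left alone; it stands beyond the shells, on the side away from the robot. Origin: centre of its underside
- mortar: dark grey stone mortar, a round open bowl 124 mm across and 65 mm high, heavy, behind or beside the pan; leave it alone. Origin: centre of its underside
- bottle: square green glass bottle with a cork, 55 mm wide, 167 mm high in all, loose, beyond the pan on the side away from the robot; leave it alone. Origin: centre of its underside
Things that resemble listed ones, but are neither listed nor needed, are in the scene too. Of the things shaped like the pan, the steel one is meant. Leave any purple look-alike of the shell1 alone.

How it is judged (in metres and radians):
At the end, for the whole second after the job is handed in: all three shells lie at rest inside the pan, centres within its side walls, in front of its back wall and at pan y below +46 mm (no part past the lip), none more than 25 mm up; cups, mortar and bottle upright (within 0.3 rad) and within 20 mm of where they stood (x of shell1 in the frame of pan between -0.1 and 0.1 m and y of shell1 in the frame of pan between -0.06 and 0.046 m and z of each of shell1, shell2, shell3 in the frame of pan below 0.025 m and linear speed of each of shell1, shell2, shell3 below 0.02 m/s and x of shell2 in the frame of pan between -0.1 and 0.1 m and y of shell2 in the frame of pan between -0.06 and 0.046 m and x of shell3 in the frame of pan between -0.1 and 0.1 m and y of shell3 in the frame of pan between -0.06 and 0.046 m and distance of each of cup1, cup2, mortar, bottle from where it was at the start of the episode below 0.02 m and angle between each of cup1, cup2, mortar, bottle's own z axis and vertical below 0.3 rad); the robot touches nothing.
It fails at once if a shell half is lifted off the surface (more than 20 mm) (height (world z) of any of shell1, shell2, shell3 above 0.02 m).
It fails at once if a shell half is carried or dragged between the fingers (it moves along, centred between them) ((horizontal distance between the grasp point and shell1 below 0.008 m and height (world z) of the grasp point below 0.034 m and linear speed of shell1 above 0.03 m/s) or (horizontal distance between the grasp point and shell2 below 0.008 m and height (world z) of the grasp point below 0.034 m and linear speed of shell2 above 0.03 m/s) or (horizontal distance between the grasp point and shell3 below 0.008 m and height (world z) of the grasp point below 0.034 m and linear speed of shell3 above 0.03 m/s)).
It fails at once if a cup, the mortar or the bottle is pushed away (20 mm) or tipped (0.3 rad) (distance of any of cup1, cup2, mortar, bottle from where it was at the start of the episode above 0.02 m or angle between any of cup1, cup2, mortar, bottle's own z axis and vertical above 0.3 rad).
It also fails if it takes over 72 s, if anything falls off the work surface, if the arm or the gripper's body presses on something with over 40 N, if the wrist force passes 120 N, or if a joint passes its speed limit or range.

### The arm

A 7-joint arm with a two-finger parallel gripper is mounted at the origin on the work surface. World frame = base frame: x ahead of the robot, y to its left, z up, the work surface at z = 0. Lengths are in mm, angles in rad, forces in N, time in s.
With the tool pointing down it reaches from about 400 to 875 mm from the base axis. Payload 6.5 kg.
Tool frame: the origin (TCP) lies midway between the tips of the shut fingers; the grasp point (between the pads) lies 19 mm behind it; z points along the fingers, y is the line along which they close (so a half turn about z gives the same grasp; the last joint's range is limited). The gripper opens to 85 mm and grips with 20 to 120 N. Pads are 22 mm wide; open, the fingers measure 114 mm over their backs; the gripper's body (76 mm by 85 mm) begins 54 mm behind the grasp point. The pads swing forward as they close: fully open they stand 13 mm farther back than shut.
Start: joints at [1.179, 0.536, -0.004, 1.538, 0.003, 1.067, -0.071], TCP at [208.039, -615.8, 231.29] pointing down, gripper open.
Joint ranges: [-2.7, 2.7], [-0.37, 2.16], [-1.27, 1.26], [0.24, 2.4], [-1.31, 4.45], [0.19, 1.91], [-2.76, 2.76]. Speed limits (rad/s): [2.39, 2.39, 3.14, 3.14, 3.14, 3.14, 3.14].

### API

Orientations are given as a rotation vector (axis times angle).
In Python, from cell import sensors, optics, job gives the robot as it stands.
- The arm moves only by the tool move_arm, never from a script. Its argument "rows" is one flat list of numbers, 5 for each row, row after row: the opening, from -1 (shut) to 1 (fully open), then the shift along the tool's x, y, z each as a share of 150 mm, from -1 to 1, then the turn about the tool's z as a share of 60 degrees, from -1 to 1. In form: [jaw, dx, dy, dz, spin, jaw, dx, dy, dz, spin, ...]. A call has 1 to 5 rows; each row is the pose to reach, as a shift and turn from the pose commanded when the call began, along the tool's axes at that moment; what a row does not reach only later rows make up. A row lasts 1/12 s, in which the tool goes at most 41.7 mm and 7.16 degrees, less where a joint would pass 70% of its speed; a pose out of reach is approached as far as the arm can. A call with a number of a shift or a turn outside -1 to 1 is refused whole. A call with a gripper value outside its range is refused whole. The fingers move at their own pace and stop on an object; "grip_force" is the grip in N (left out, the last holds). Time passes only in rows, so rows that repeat a pose let the fingers close. It gives the time, the measured TCP pose, the force, the opening and the grip force at its end, in the units of the state.
- sensors.state(): the state, without advancing time (a new reading comes with each control period).
- optics.camera(name): name is "side" or "top"; returns a dict with "frame" (480x640x3 uint8, red, green, blue), "intrinsics" (3x3 intrinsics, pixels), "camera_from_world" (4x4, takes a point from world to camera coordinates). Camera axes: x right, y up, looking along -z (the intrinsics and any distortion apply to the point x, -y, -z); pixel columns grow to the right and rows downward; lengths in mm; the calibration is good to about 2 mm. A picture is of the moment at which its call begins. There is no depth.
- job.job_done(): hands the job in; it is judged then, once.
The state is a dict: "t": time; "joint_pos": joint angles; "joint_velocities": joint speeds; "joint_efforts": joint torques, N m; "tcp_pos": TCP position; "ee_rot": TCP orientation; "wrist_force": force on the tool from outside, world axes, zero at the start; "wrist_torque": the same for the moment, N m; "width": finger opening in mm; "finger_force": force on a finger pad.
Only numpy, scipy, OpenCV 4.12 (cv2) and the standard library are available. Lean on these libraries where they do the work, as an engineer would, in place of code of your own. Each camera call takes 0.05 s, during which the arm holds its last target. There are 200 camera calls.

## Working session

There is one attempt and no reset: what is moved stays moved. The work goes in short steps, Python scripts to look and compute and a tool call to move; the robot and the scene stay as the last step left them, time stands still between calls to the robot, and variables do not carry over. Pictures are saved under pics/ and viewed, at most 10 in all, crops included, and the job is handed in when it is done.

Besides the shell and the picture viewer there is one more tool, called after "Request:" as name(argument=value, ...) on one line, values as JSON. move_arm: Moves the arm, as the interface text tells. Its arguments: {"type":"object","properties":{"rows":{"type":"array"},"grip_force":{"type":"number"}},"required":["rows"]}

```bash
mkdir -p pics; cat > h.py <<'E'
import numpy as np, cv2
from cell import sensors, optics, job
def shot(n,f=None):
    c=optics.camera(n)
    if f: cv2.imwrite('pics/'+f,c['frame'][:,:,::-1])
    return c
def toz(c,u,v,z):
    K=np.array(c['intrinsics']);T=np.array(c['camera_from_world'])
    d=np.linalg.inv(K)@[u,v,1]; d=T[:3,:3].T@(d*[1,-1,-1]); o=-T[:3,:3].T@T[:3,3]
    return (o+d*(z-o[2])/d[2]).round(1)
def proj(c,p):
    K=np.array(c['intrinsics']);T=np.array(c['camera_from_world'])
    q=K@((T[:3,:3]@p+T[:3,3])*[1,-1,-1]); return (q[:2]/q[2]).round(1)
E
python3 - <<'E'
from h import *
for n in('top','side'):
    c=shot(n,n+'0.png');print({k:v for k,v in c.items() if k!='frame'})
s=sensors.state();print(s)
E
```

```text
{'intrinsics': array([[547.42882444,   0.        , 317.77392957],
       [  0.        , 547.42882444, 235.07246215],
       [  0.        ,   0.        ,   1.        ]]), 'camera_from_world': array([[ 1.66075361e-04, -9.99620419e-01,  2.75497920e-02,
        -6.75545220e+01],
       [ 9.88291682e-01,  4.36751374e-03,  1.52513856e-01,
        -5.41553254e+02],
       [-1.52576289e-01,  2.72019015e-02,  9.87917270e-01,
        -1.01296737e+03],
       [ 0.00000000e+00,  0.00000000e+00,  0.00000000e+00,
         1.00000000e+00]])}
{'intrinsics': array([[474.05600354,   0.        , 317.45249085],
       [  0.        , 474.05600354, 238.91223183],
       [  0.        ,   0.        ,   1.        ]]), 'camera_from_world': array([[-9.87802218e-01, -1.55327723e-01,  1.09579332e-02,
         5.29363070e+02],
       [ 8.97289663e-02, -5.10289150e-01,  8.55309123e-01,
        -1.00951600e+02],
       [-1.27261504e-01,  8.45859493e-01,  5.18002151e-01,
        -8.62271553e+02],
       [ 0.00000000e+00,  0.00000000e+00,  0.00000000e+00,
         1.00000000e+00]])}
{'t': 0.1, 'joint_pos': array([ 1.1788218 ,  0.53712815, -0.0044341 ,  1.53879146,  0.00258875,
        1.06732216, -0.07115958]), 'joint_velocities': array([ 8.80687396e-04, -1.14141026e-03,  2.56079197e-04, -2.90609145e-03,
        7.89576405e-05, -6.33406426e-04, -1.41997447e-03]), 'joint_efforts': array([ 2.20447655e-03, -5.84560382e+01,  1.05177585e+00, -2.59774750e+01,
        1.26502529e-02,  4.62362019e-03,  1.62401540e-05]), 'tcp_pos': array([ 207.82399736, -615.25639985,  230.46961011]), 'ee_rot': array([-3.09840355e+00, -5.09365523e-01,  5.93390733e-04]), 'wrist_force': array([-0.22690483,  1.1417977 ,  0.03051413]), 'wrist_torque': array([-0.00452465,  0.01124036,  0.01279207]), 'finger_force': 0.0, 'width': 85.26190814879439}
```

View pics/top0.png

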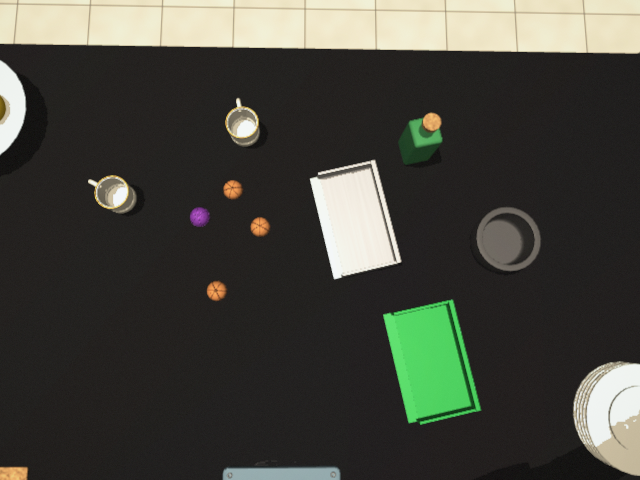

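View pics/side0.png

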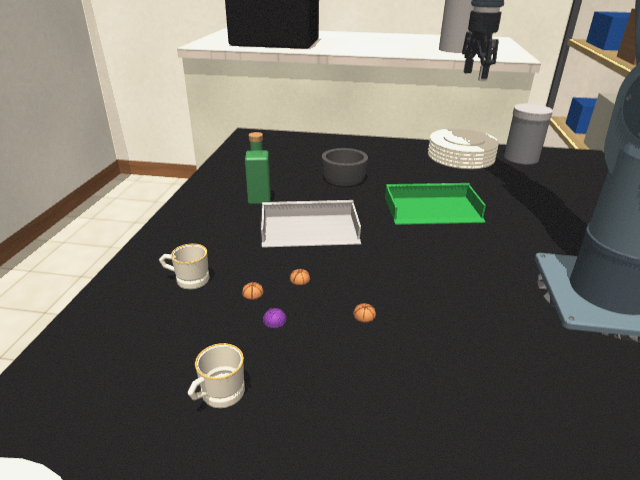

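Top view: the steel pan is at (355,220), with its open side to the left, and the green pan at (432,362) is a decoy. Walnut-coloured shells are at (233,190), (260,227) and (217,291), and the purple look-alike at (200,217) stays put. The cups are at (243,127) and (116,194), the bottle at (420,140) and the mortar at (508,240). Next I'll measure positions and take one close crop to check.

```bash
cat >> h.py <<'E'
def blobs(c,lo=(5,120,60),hi=(20,255,255)):
    m=cv2.inRange(cv2.cvtColor(c['frame'],cv2.COLOR_RGB2HSV),lo,hi)
    m=cv2.morphologyEx(m,cv2.MORPH_CLOSE,np.ones((5,5)))
    n,_,st,ce=cv2.connectedComponentsWithStats(m)
    return [(ce[i].round(1),st[i,4]) for i in range(1,n) if 80<st[i,4]<900]
E
python3 - <<'E'
from h import *
t=shot('top');s=shot('side')
for n,c in(('top',t),('side',s)):
    for b,a in blobs(c): print(n,b,a,toz(c,*b,9))
    for b,a in blobs(c,(130,80,40),(165,255,255)): print(n,'purple',b,a,toz(c,*b,9))
f=t['frame'][90:310,80:420,::-1]
cv2.imwrite('pics/crop.png',cv2.resize(f,None,fx=2.3,fy=2.3,interpolation=cv2.INTER_CUBIC))
# cup ground and pan
for n,p in dict(c2=(245,128),c1=(113,185)).items(): print(n,toz(t,*p,58))
for n,p in dict(c2=(192,278),c1=(223,396)).items(): print(n,'base side',toz(s,*p,0))
E
```

```text
top [431.5 121.8] 290 [ 784.9 -302.5    9. ]
top [232.4 189.2] 308 [639.3 104.2   9. ]
top [259.7 226.6] 315 [563.4  48.3   9. ]
top [216.2 290.4] 328 [436.9 130.8   9. ]
top [ 13.6 472.8] 374 [102.2 492.    9. ]
top purple [199.3 216.4] 326 [583.4 168.4   9. ]
side [628.2  41.9] 454 [-1188.7 -3108.2     9. ]
side [255.2 136.2] 110 [ 850.9 -691.6    9. ]
side [299.5 276.7] 268 [561.4  54.    9. ]
side [252.2 290.6] 304 [636.6 109.9   9. ]
side [364.2 312.5] 348 [434.9 136.4   9. ]
side [210.5 352.5] 112 [657.  268.2   9. ]
side purple [274.2 317.6] 389 [581.  174.4   9. ]
c2 [750.1  76.2  58. ]
c1 [634.2 324.6  58. ]
c2 base side [762.1  80.2   0. ]
c1 base side [615.3 336.4   0. ]
```

View pics/crop.png

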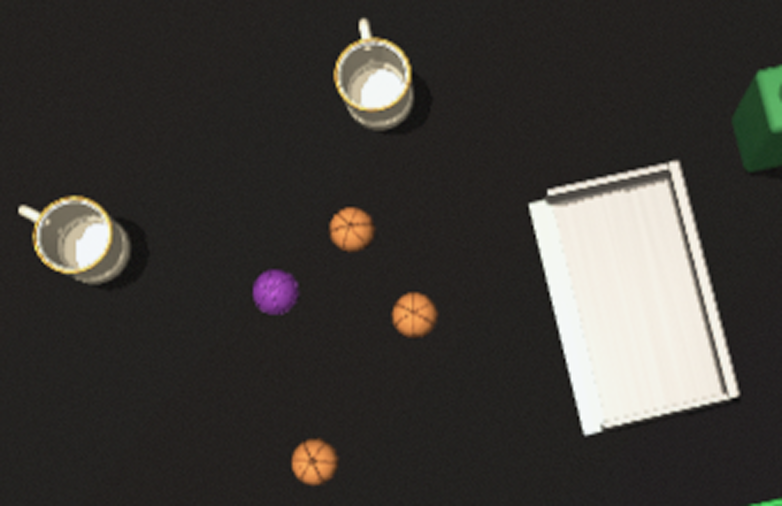

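The crop confirms it: three ribbed orange-brown shells at crop (351,229), (414,314) and (315,462), the purple one at (275,291), and the steel pan's sloped lip on the left, from (529,204) to (586,434). I'll now work out the pan frame.

```bash
cat >> h.py <<'E'
from scipy.spatial.transform import Rotation as R
from scipy.optimize import least_squares
def tool():
    s=sensors.state(); M=R.from_rotvec(s['ee_rot']).as_matrix(); return s,M
PAN=None
def panfit(c):
    # image points <-> pan-frame points: lip ground corners, back wall top outer corners
    pts={(310.,178.7):(105,65,0),(334.8,278.7):(-105,65,0),(375.2,160.4):(105,-65,35),(400.9,262.2):(-105,-65,35)}
    def f(q):
        Rz=R.from_euler('z',q[2]).as_matrix()
        return np.concatenate([proj(c,Rz@np.array(P)+[q[0],q[1],0])-np.array(u) for u,P in pts.items()])
    return least_squares(f,[550,-70,0.2],diff_step=1e-2)
E
python3 - <<'E'
from h import *
t=shot('top');r=panfit(t);print(r.x,r.fun)
q=r.x;Rz=R.from_euler('z',q[2]).as_matrix()
o=np.array([q[0],q[1],0])
for n,p in dict(A=(638,106,0),B=(562.5,50.5,0),C=(436,133,0),P=(582,171,0),c2=toz(t,242,122.6,58),c1=toz(t,111.7,192.2,58)).items():
    print(n,p,(Rz.T@(np.array(p)-o)).round(1))
s=shot('side')
for P in [(105,-65,35),(-105,-65,35),(105,65,0),(-105,65,0)]: print(P,(Rz@np.array(P)+o).round(0),proj(s,Rz@np.array(P)+o))
st,M=tool();print(M.round(3))
E
```

```text
[ 5.77395454e+02 -1.40327181e+02  2.31342604e-01] [ 0.7 -0.1 -0.1  0.3 -0.6 -0.4  0.1  0.2]
A (638, 106, 0) [115.5 225.9   0. ]
B (562.5, 50.5, 0) [ 29.3 189.2   0. ]
C (436, 133, 0) [-75.  298.5   0. ]
P (582, 171, 0) [ 75.9 302.    0. ]
c2 [761.   82.2  58. ] [229.7 174.5  58. ]
c1 [620.1 326.3  58. ] [148.6 444.4  58. ]
(105, -65, 35) [ 695. -180.   35.] [261.3 202.7]
(-105, -65, 35) [ 490. -228.   35.] [352.4 200.5]
(105, 65, 0) [665. -53.   0.] [260.6 245.7]
(-105, 65, 0) [ 460. -101.    0.] [360.  242.7]
[[ 0.947  0.32  -0.   ]
 [ 0.32  -0.947  0.   ]
 [-0.    -0.001 -1.   ]]
```

Request:
move_arm(rows=[-0.39,0.25,-0.2,0,-0.11,-0.39,0.5,-0.4,0,-0.23,-0.39,0.75,-0.6,0,-0.35,-0.39,1,-0.8,0,-0.46,-0.39,1,-0.8,0,-0.58])

```text
t: 0.72
tcp_pos: [314.6, -449.8, 231.4]
ee_rot: [-2.798, -1.426, -0.003]
wrist_force: [-0.1, 0.0, -0.2]
width: 26.6
finger_force: 0.0
```

Request:
move_arm(rows=[-0.39,0.25,0,0,-0.11,-0.39,0.5,0,0,-0.23,-0.39,0.75,0,0,-0.35,-0.39,1,0,0,-0.46,-0.39,1,0,0,-0.58])

```text
t: 1.13
tcp_pos: [406.6, -326.0, 231.9]
ee_rot: [2.238, 2.204, 0.007]
wrist_force: [0.1, 0.5, 0.4]
width: 25.8
finger_force: 0.0
```

```bash
cat >> h.py <<'E'
Rp=R.from_euler('z',0.2313).as_matrix();op=np.array([577.4,-140.3,0])
def topan(p): return (Rp.T@(np.array(p)-op)).round(1)
def where():
    s,M=tool(); print('t',round(s['t'],2),'pan',topan(s['tcp_pos']),'yaw err deg',round(np.degrees(np.arctan2(M[1,1],M[0,1])-0.2313),2),'w',round(s['width'],1),'q',s['joint_pos'].round(2),'F',s['wrist_force'].round(1))
E
python3 -c "from h import *;where()"
```

```text
t 1.13 pan [-208.8 -141.6  231.9] yaw err deg -14.11 w 25.8 q [ 0.9   0.34 -0.38  1.86  0.15  0.96  0.44] F [0.1 0.5 0.4]
```

Request:
move_arm(rows=[-0.39,0.25,0.05,0,-0.11,-0.39,0.5,0.1,0,-0.235,-0.39,0.75,0.15,0,-0.235,-0.39,1,0.2,0,-0.235,-0.39,1,0.2,0,-0.235])

```text
t: 1.55
tcp_pos: [437.8, -176.7, 231.8]
ee_rot: [-1.958, -2.456, -0.005]
wrist_force: [0.2, 0.2, 0.5]
width: 26.0
finger_force: 0.0
```

Request:
move_arm(rows=[-0.39,0.2,0.04,0,0,-0.39,0.4,0.08,0,0,-0.39,0.6,0.12,0,0,-0.39,0.8,0.16,0,0,-0.39,0.8,0.16,0,0])

```text
t: 1.97
tcp_pos: [433.7, -56.5, 231.7]
ee_rot: [-1.961, -2.454, -0.003]
wrist_force: [0.6, -0.1, -0.1]
width: 25.8
finger_force: 0.0
```

Request:
move_arm(rows=[-0.39,0.2,0.04,0,0,-0.39,0.4,0.08,0,0,-0.39,0.6,0.12,0,0,-0.39,0.8,0.16,0,0,-0.39,0.8,0.16,0,0])

```text
t: 2.38
tcp_pos: [431.6, 65.7, 231.9]
ee_rot: [-1.961, -2.453, -0.005]
wrist_force: [-0.2, 1.0, 0.6]
width: 26.1
finger_force: 0.0
```

```bash
python3 -c "from h import *;where()"
```

```text
t 2.38 pan [-94.6 234.  231.9] yaw err deg -0.53 w 26.1 q [ 0.34  0.23 -0.67  2.04  0.18  0.92 -0.2 ] F [-0.2  1.   0.6]
```

Request:
move_arm(rows=[-0.39,0.2,0.03,0,0,-0.39,0.4,0.06,0,0,-0.39,0.6,0.1,0,0,-0.39,0.79,0.13,0,0,-0.39,0.79,0.13,0,0])

```text
t: 2.8
tcp_pos: [425.1, 185.5, 232.0]
ee_rot: [-1.962, -2.452, -0.006]
wrist_force: [-0.6, 0.2, 0.3]
width: 26.3
finger_force: 0.0
```

Request:
move_arm(rows=[-0.39,0,0,0.2,0,-0.39,0,0,0.4,0,-0.39,0,0,0.6,0,-0.39,0,0,0.8,0,-0.39,0,0,1,0])

```text
t: 3.22
tcp_pos: [426.0, 178.7, 79.9]
ee_rot: [1.972, 2.445, -0.0]
wrist_force: [1.1, -0.2, 0.5]
width: 26.1
finger_force: 0.0
```

Request:
move_arm(rows=[-0.39,0,0,0.15,0,-0.39,0,0,0.3,0,-0.39,0,0,0.4,0,-0.39,0,0,0.44,0,-0.39,0,0,0.44,0])

```text
t: 3.63
tcp_pos: [425.0, 178.8, 14.2]
ee_rot: [-1.971, -2.446, 0.004]
wrist_force: [-0.3, -0.3, -0.2]
width: 25.9
finger_force: 0.0
```

```bash
python3 - <<'E'
from h import *
where();s=shot('side');t=shot('top')
a=cv2.resize(s['frame'][200:400,240:480,::-1],(600,500),interpolation=cv2.INTER_CUBIC)
cv2.imwrite('pics/s1.png',a)
for c in(t,s):
    for b,n in blobs(c): print(b,n,topan(toz(c,*b,9)))
E
```

```text
t 3.63 pan [-75.2 345.5  14.2] yaw err deg -0.98 w 25.9 q [-0.12  0.66 -0.46  2.12  0.6   0.5  -0.83] F [-0.3 -0.3 -0.2]
[431.4 121.8] 290 [ 164.8 -205.3    9. ]
[232.4 189.3] 308 [116.1 223.8   9. ]
[259.7 226.6] 317 [ 29.6 186.8   9. ]
[216.2 290.4] 313 [-74.6 296.1   9. ]
[ 13.6 472.8] 373 [-317.6  724.4    9. ]
[255.3 136.2] 108 [ 139.5 -599.3    9. ]
[299.5 276.7] 268 [ 29.  192.8   9. ]
[252.2 290.5] 301 [114.9 229.7   9. ]
[368.8 312.9] 179 [-82.8 303.5   9. ]
[212.1 352.4] 120 [168.7 379.3   9. ]
```

View pics/s1.png

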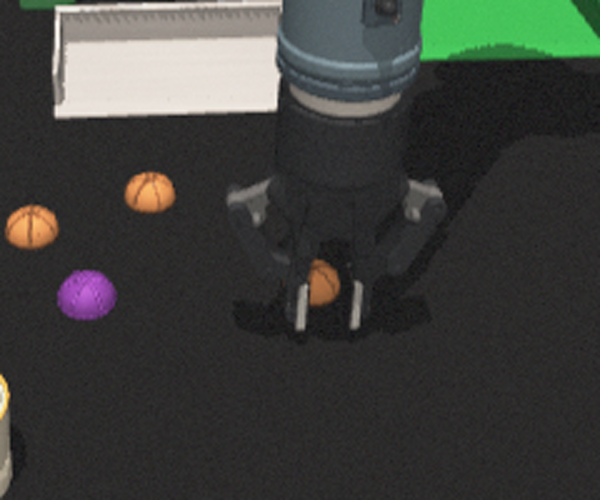

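Side crop: the fingers straddle shell3's line, with tips at crop (300,328) and (355,328). The shell is beyond them at (320,283). Next: work out the tip height.

```bash
python3 - <<'E'
from h import *
s=shot('side')
for z in(0,10,14,18,22):
  for x in(-88,-62):
    p=Rp@np.array([x,356.5,z])+op
    q=proj(s,p);print(z,x,(q-[240,200])*2.5)
print(((proj(s,Rp@np.array([-75,297,9])+op))-[240,200])*2.5)
E
```

```text
0 -88 [343.   346.75]
0 -62 [302.75 348.75]
10 -88 [344.25 335.  ]
10 -62 [303.5 337. ]
14 -88 [344.75 330.25]
14 -62 [304.   332.25]
18 -88 [345.25 325.5 ]
18 -62 [304.25 327.25]
22 -88 [345.75 320.75]
22 -62 [304.75 322.5 ]
[309.  276.5]
```

Request:
move_arm(rows=[-0.39,0,0,0.04,0,-0.39,0,0,0.075,0,-0.39,-0.06,0,0.075,0,-0.39,-0.12,0,0.075,0,-0.39,-0.18,0,0.075,0])

```text
t: 4.2
tcp_pos: [431.3, 152.3, 4.0]
ee_rot: [1.971, 2.446, -0.001]
wrist_force: [0.4, -1.5, 0.2]
width: 26.1
finger_force: 0.0
```

Request:
move_arm(rows=[-0.39,-0.08,0.005,0,0,-0.39,-0.16,0.01,0,0,-0.39,-0.25,0.015,0,0,-0.39,-0.34,0.02,0,0,-0.39,-0.43,0.025,0,0])

```text
t: 4.62
tcp_pos: [448.9, 89.4, 4.1]
ee_rot: [1.972, 2.445, -0.001]
wrist_force: [0.1, -0.1, 0.2]
width: 26.1
finger_force: 0.0
```

```bash
cat >> h.py <<'E'
def look(z=9):
    where()
    for n in('top','side'):
        c=shot(n)
        for b,a in blobs(c):
            p=topan(toz(c,*b,z))
            if abs(p[0])<200 and -100<p[1]<340: print(n,a,p[:2])
E
python3 -c "from h import *;look()"
```

```text
t 4.62 pan [-72.5 253.1   4.1] yaw err deg -1.03 w 26.1 q [ 0.07  0.67 -0.45  2.13  0.64  0.47 -0.66] F [ 0.1 -0.1  0.2]
top 310 [116.1 223.8]
top 315 [ 29.6 186.8]
side 268 [ 28.9 192.4]
side 205 [-76.6 230.1]
side 304 [114.8 230. ]
```

Request:
move_arm(rows=[-0.39,-0.1,0.008,0,0,-0.39,-0.2,0.016,0,0,-0.39,-0.3,0.024,0,0,-0.39,-0.4,0.032,0,0,-0.39,-0.5,0.04,0,0])

```text
t: 5.13
tcp_pos: [470.5, 19.0, 4.2]
ee_rot: [-1.97, -2.447, -0.001]
wrist_force: [0.0, -0.2, -0.2]
width: 25.9
finger_force: 0.1
```

Request:
move_arm(rows=[-0.39,-0.1,0.008,0,0,-0.39,-0.2,0.016,0,0,-0.39,-0.3,0.024,0,0,-0.39,-0.4,0.032,0,0,-0.39,-0.5,0.04,0,0])

```text
t: 5.55
tcp_pos: [492.3, -53.0, 4.2]
ee_rot: [-1.971, -2.447, -0.001]
wrist_force: [0.1, 0.2, 0.6]
width: 26.0
finger_force: 0.2
```

Request:
move_arm(rows=[-0.39,-0.1,0.008,0,0,-0.39,-0.2,0.016,0,0,-0.39,-0.28,0.02,0,0,-0.39,-0.33,0.02,0,0,-0.39,-0.36,0.02,0,0])

```text
t: 5.97
tcp_pos: [506.7, -105.7, 4.0]
ee_rot: [1.972, 2.445, -0.0]
wrist_force: [-0.0, -0.1, 0.2]
width: 26.0
finger_force: 0.1
```

```bash
python3 -c "from h import *;look()"
```

```text
t 5.97 pan [-60.9  49.9   4. ] yaw err deg -1.03 w 26.0 q [ 0.5   0.74 -0.49  1.98  0.62  0.57 -0.2 ] F [-0.  -0.1  0.2]
top 310 [116.1 223.6]
top 316 [ 29.6 186.8]
side 123 [-65.2  27.1]
side 267 [ 29.  192.8]
side 304 [114.8 229.7]
```

Request:
move_arm(rows=[-0.39,0.1,0,0,0,-0.39,0.2,0,0,-0.017,-0.39,0.3,0,-0.15,-0.017,-0.39,0.4,0.1,-0.3,-0.017,-0.39,0.5,0.2,-0.3,-0.017])

```text
t: 6.48
tcp_pos: [521.3, -23.2, 52.1]
ee_rot: [1.946, 2.463, 0.004]
wrist_force: [1.2, -0.2, -0.8]
width: 26.0
finger_force: 0.0
```

Request:
move_arm(rows=[-0.39,0.2,0.1,0,0,-0.39,0.4,0.2,0,0,-0.39,0.6,0.3,0,0,-0.39,0.77,0.4,0,0,-0.39,0.77,0.4,0,0])

```text
t: 6.9
tcp_pos: [552.4, 111.0, 50.1]
ee_rot: [-1.936, -2.471, -0.011]
wrist_force: [0.1, 0.8, 0.7]
width: 25.9
finger_force: 0.0
```

```bash
python3 -c "from h import *;look()"
```

```text
t 6.9 pan [ 33.2 250.4  50.1] yaw err deg 0.6 w 25.9 q [ 0.14  0.72 -0.56  1.86  0.55  0.72 -0.49] F [0.1 0.8 0.7]
top 261 [-61.1  25.2]
side 237 [ 28.2 193.1]
side 304 [115. 230.]
```

Request:
move_arm(rows=[-0.39,0,-0.027,0.15,0.01,-0.39,0,-0.027,0.25,0.01,-0.39,0,-0.027,0.307,0.01,-0.39,-0.05,-0.027,0.307,0.01,-0.39,-0.12,-0.027,0.307,0.01])

```text
t: 7.42
tcp_pos: [551.6, 82.5, 3.0]
ee_rot: [-1.96, -2.454, 0.001]
wrist_force: [0.8, -0.0, -0.4]
width: 25.8
finger_force: 0.0
```

```bash
python3 -c "from h import *;where()"
```

```text
t 7.42 pan [ 26.  222.8   3. ] yaw err deg -0.46 w 25.8 q [ 0.14  0.79 -0.5   1.87  0.6   0.64 -0.51] F [ 0.8 -0.  -0.4]
```

Request:
move_arm(rows=[-0.39,-0.07,-0.005,-0.007,0,-0.39,-0.15,-0.015,-0.007,0,-0.39,-0.24,-0.03,-0.007,0,-0.39,-0.33,-0.045,-0.007,0,-0.39,-0.42,-0.06,-0.007,0])

```text
t: 7.83
tcp_pos: [557.8, 16.9, 4.9]
ee_rot: [1.963, 2.451, 0.001]
wrist_force: [1.3, 0.6, 0.6]
width: 25.7
finger_force: 0.2
```

Request:
move_arm(rows=[-0.39,-0.09,-0.015,0,0,-0.39,-0.18,-0.03,0,0,-0.39,-0.27,-0.045,0,0,-0.39,-0.36,-0.06,0,0,-0.39,-0.45,-0.07,0,0])

```text
t: 8.25
tcp_pos: [562.0, -50.5, 4.5]
ee_rot: [1.962, 2.453, 0.001]
wrist_force: [-0.0, 1.0, 2.2]
width: 25.9
finger_force: 1.1
```

Request:
move_arm(rows=[-0.39,-0.09,-0.01,0,0,-0.39,-0.17,-0.02,0,0,-0.39,-0.23,-0.02,0,0,-0.39,-0.28,-0.02,0,0,-0.39,-0.3,-0.02,0,0])

```text
t: 8.67
tcp_pos: [568.7, -96.0, 4.0]
ee_rot: [1.964, 2.451, -0.002]
wrist_force: [0.5, 0.9, 0.1]
width: 26.4
finger_force: 0.1
```

```bash
python3 -c "from h import *;look()"
```

```text
t 8.67 pan [ 1.7 45.1  4. ] yaw err deg -0.66 w 26.4 q [ 0.46  0.81 -0.51  1.82  0.61  0.67 -0.18] F [0.5 0.9 0.1]
top 311 [116.1 223.6]
top 166 [-65.3  28.2]
side 131 [-0.6 22.9]
side 167 [-63.   27.4]
side 304 [114.8 229.7]
```

Request:
move_arm(rows=[-0.39,0.1,0,0,0,-0.39,0.2,0,0,0,-0.39,0.3,0,-0.15,0,-0.39,0.4,0.1,-0.3,0,-0.39,0.5,0.2,-0.3,0])

```text
t: 9.18
tcp_pos: [583.2, -12.3, 52.4]
ee_rot: [1.959, 2.452, 0.004]
wrist_force: [1.4, -0.3, -0.9]
width: 26.1
finger_force: 0.0
```

Request:
move_arm(rows=[-0.39,0.22,0.12,0,0,-0.39,0.44,0.25,0,0,-0.39,0.66,0.38,0,0,-0.39,0.88,0.5,0,0,-0.39,1,0.57,0,0])

```text
t: 9.6
tcp_pos: [631.5, 158.4, 49.4]
ee_rot: [-1.954, -2.457, -0.005]
wrist_force: [0.5, 1.0, 0.6]
width: 26.1
finger_force: 0.0
```

Request:
move_arm(rows=[-0.39,0,0,0,0])

```text
t: 9.68
tcp_pos: [631.5, 160.3, 49.6]
ee_rot: [-1.95, -2.46, -0.008]
wrist_force: [-0.0, 1.2, 0.5]
width: 25.8
finger_force: 0.0
```

```bash
python3 -c "from h import *;look()"
```

```text
t 9.68 pan [121.5 280.2  49.6] yaw err deg -0.06 w 25.8 q [ 0.05  0.84 -0.55  1.61  0.54  0.85 -0.49] F [-0.   1.2  0.5]
top 256 [ 1.4 20.8]
side 165 [-0.1 23.3]
side 170 [-62.5  27.8]
side 250 [116.4 232.2]
```

Request:
move_arm(rows=[-0.39,-0.06,-0.02,0.12,0,-0.39,-0.06,-0.02,0.24,0,-0.39,-0.06,-0.02,0.3,0,-0.39,-0.08,-0.02,0.3,0,-0.39,-0.13,-0.02,0.3,0])

```text
t: 10.2
tcp_pos: [632.5, 132.2, 4.0]
ee_rot: [-1.96, -2.454, 0.0]
wrist_force: [0.4, 0.3, 0.9]
width: 26.2
finger_force: 0.0
```

```bash
python3 -c "from h import *;look()"
```

```text
t 10.2 pan [116.1 252.6   4. ] yaw err deg -0.47 w 26.2 q [ 0.07  0.89 -0.52  1.63  0.58  0.78 -0.48] F [0.4 0.3 0.9]
top 239 [ 1.6 19.8]
side 165 [-0.1 23.3]
side 167 [-62.6  27.4]
side 226 [116.9 229.5]
```

Request:
move_arm(rows=[-0.39,-0.07,-0.01,0,0,-0.39,-0.15,-0.03,0,0,-0.39,-0.23,-0.055,0,0,-0.39,-0.32,-0.08,0,0,-0.39,-0.41,-0.11,0,0])

```text
t: 10.72
tcp_pos: [631.0, 66.5, 4.5]
ee_rot: [1.962, 2.453, 0.001]
wrist_force: [-0.0, 1.6, 2.1]
width: 25.8
finger_force: 1.1
```

Request:
move_arm(rows=[-0.39,-0.09,-0.03,0,0,-0.39,-0.18,-0.06,0,0,-0.39,-0.27,-0.09,0,0,-0.39,-0.36,-0.12,0,0,-0.39,-0.45,-0.15,0,0])

```text
t: 11.13
tcp_pos: [623.5, -3.9, 4.2]
ee_rot: [1.962, 2.454, 0.001]
wrist_force: [0.3, 1.5, 2.8]
width: 25.8
finger_force: 1.8
```

```bash
python3 -c "from h import *;look()"
```

```text
t 11.13 pan [ 76.2 122.2   4.2] yaw err deg -0.54 w 25.8 q [ 0.29  0.86 -0.52  1.7   0.59  0.74 -0.3 ] F [0.3 1.5 2.8]
side 153 [-1.2 23.9]
side 166 [-62.8  27.3]
side 158 [ 74.  102.1]
```

Tracking well; finishing this push with dx −73 mm, dy −14 mm.

Request:
move_arm(rows=[-0.39,-0.08,-0.025,0,0,-0.39,-0.16,-0.05,0,0,-0.39,-0.24,-0.075,0,0,-0.39,-0.32,-0.095,0,0,-0.39,-0.38,-0.1,0,0])

```text
t: 11.65
tcp_pos: [620.9, -64.2, 3.7]
ee_rot: [-1.964, -2.452, 0.002]
wrist_force: [-0.3, -1.2, 0.3]
width: 25.9
finger_force: 0.1
```

Request:
move_arm(rows=[-0.39,-0.05,0,0,0,-0.39,-0.09,0,0,0,-0.39,-0.11,0,0,0,-0.39,-0.12,0,0,0,-0.39,-0.12,0,0,0])

```text
t: 12.07
tcp_pos: [625.5, -79.0, 4.0]
ee_rot: [-1.962, -2.454, -0.0]
wrist_force: [0.4, -0.5, -0.3]
width: 26.0
finger_force: 0.0
```

Request:
move_arm(rows=[-0.39,0.1,0,0,0,-0.39,0.25,0,0,0,-0.39,0.4,0,-0.15,0,-0.39,0.6,0,-0.3,0,-0.39,0.8,0,-0.5,0])

```text
t: 12.48
tcp_pos: [597.4, 38.9, 78.0]
ee_rot: [-1.96, -2.452, 0.003]
wrist_force: [0.2, -0.3, 0.1]
width: 26.5
finger_force: 0.0
```

Request:
move_arm(rows=[-0.39,0.1,-0.2,-0.2,0,-0.39,0.2,-0.4,-0.4,0,-0.39,0.3,-0.6,-0.6,0,-0.39,0.4,-0.8,-0.8,0,-0.39,0.4,-1,-1,0])

```text
t: 12.9
tcp_pos: [446.8, 66.8, 219.8]
ee_rot: [-1.956, -2.458, -0.0]
wrist_force: [0.3, -0.1, 1.3]
width: 25.9
finger_force: 0.0
```

Request:
move_arm(rows=[-0.39,0,0,0,0,-0.39,0,0,0,0,-0.39,0,0,0,0])

```text
t: 13.15
tcp_pos: [449.5, 63.9, 218.9]
ee_rot: [1.961, 2.453, 0.0]
wrist_force: [0.0, -0.7, 0.4]
width: 25.8
finger_force: 0.0
```

```bash
python3 - <<'E'
from h import *
look(12)
shot('side','s9.png');shot('top','t9.png')
a=cv2.imread('pics/s9.png');b=cv2.imread('pics/t9.png')
cv2.imwrite('pics/both.png',cv2.resize(np.hstack([a,b]),(800,300),interpolation=cv2.INTER_AREA))
E
```

```text
t 13.15 pan [-77.7 228.1 218.9] yaw err deg -0.54 w 25.8 q [ 0.43  0.31 -0.78  2.01  0.27  0.92 -0.27] F [ 0.  -0.7  0.4]
top 249 [59.8 24. ]
top 255 [ 0.9 21.2]
top 261 [-61.4  25.6]
side 166 [ 0.5 28.6]
side 170 [-61.8  32.8]
side 170 [59.1 31.2]
```

View pics/both.png

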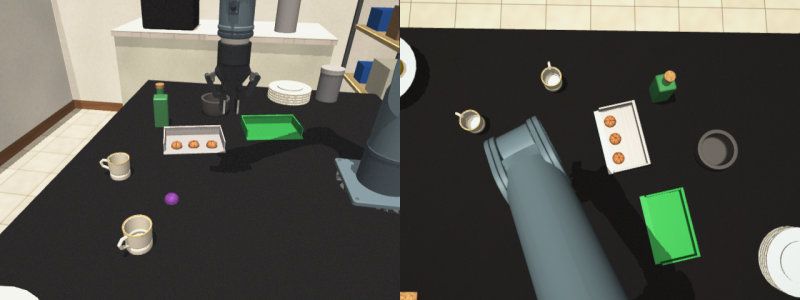

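All three shells are in the steel pan (top half of the picture, about (610,121), (615,139) and (618,158)) at pan y ≈ 21–33 mm, below the 46 mm limit. The cups, mortar, bottle and purple shell haven't moved, and the arm is clear.

```bash
python3 -c "from cell import job;print(job.job_done())"
```

```text
the job is handed in; nothing more can be done
None
```

The job is handed in: the last pictures show all three walnut shell halves inside the steel crumb pan, moved only by pushing, with the cups, mortar, bottle and purple look-alike where they stood; the hand-in returned no verdict.

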